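# Put the spice jar away in the roller-catch cupboard

### The arm

A 6-joint arm with a two-finger parallel gripper is mounted at the origin on the work surface. World frame = base frame: x ahead of the robot, y to its left, z up, the work surface at z = 0. Lengths are in m, angles in rad, forces in N, time in s.
With the tool pointing down it reaches from about 0.15 to 0.775 m from the base axis. Payload 6.1 kg.
Tool frame: the origin (TCP) lies midway between the tips of the shut fingers; the grasp point (between the pads) lies ctrl.hold_point_z behind it (ctrl.hold_point_z is the distance from the TCP to the grasp point, in m); z points along the fingers, y is the line along which they close (so a half turn about z gives the same grasp; the last joint's range is limited). The gripper opens to 85 mm and grips with 20 to 120 N. Pads are 22 mm wide; open, the fingers measure 114 mm over their backs; the gripper's body (76 mm by 85 mm) begins 54 mm behind the grasp point. The pads swing forward as they close: fully open they stand 13 mm farther back than shut.
Start: joints at [1.121, 0.126, -0.04, 1.405, 0, 1.571], TCP at [0.228, 0.473, 0.231] pointing down, gripper open.
Joint ranges: [-2.72, 2.72], [-0.95, 1.95], [-1.27, 1.35], [-1.78, 2.02], [-1.46, 1.47], [-3.14, 3.14]. Speed limits (rad/s): [2.39, 2.39, 3.01, 3.14, 3.14, 3.14].

### API

Orientations are given as a 3x3 rotation matrix whose columns are the frame's x, y, z axes.
In Python, from station import ctrl gives the robot as it stands. Calls block until the motion is done:
- ctrl.goto(position, orientation): joint-space move of the TCP to a pose.
- ctrl.line_to(position, orientation=None, feed=0.15, contact_N=None): straight line of the TCP; orientation=None keeps the orientation; feed is the mean speed in m/s. With contact_N (N) it stops when the force on the tool has changed by that much, and returns True; else False.
- ctrl.goto_joints(angles): joint-space move.
- ctrl.set_gripper(opening, effort=None): opening from 0.0 (shut) to 1.0 (fully open); effort is the grip in N (None keeps the last); returns when the fingers have stopped.
- ctrl.sleep(seconds).
- ctrl.solve_ik(position, orientation): joint angles nearest the present ones, or None.
- ctrl.grab_frame(name): name is "scene" or "top"; returns a dict with "img" (480x640x3 uint8, red, green, blue), "K" (3x3 intrinsics, pixels), "R" (3x3) and "t" (3): a world point X has camera coordinates R X + t. Camera axes: x right, y down, z forward; pixel columns grow to the right and rows downward; lengths in m; the calibration is good to about 2 mm. A picture is of the moment at which its call begins. There is no depth.
A pose or a line that the arm cannot do raises ctrl.IKError and nothing moves.
- ctrl.hand_in(): hands the job in; it is judged then, once.
Readings, each from a call of its own:
- ctrl.get_time(): time.
- ctrl.get_joint_pos(): joint angles.
- ctrl.get_qd(): joint speeds.
- ctrl.get_joint_torque(): joint torques, N m.
- ctrl.get_tool_pos(): TCP position.
- ctrl.get_orientation(): TCP orientation.
- ctrl.get_contact_force(): force on the tool from outside, world axes, zero at the start.
- ctrl.get_wrist_torque(): the same for the moment, N m.
- ctrl.get_finger_gap(): opening from 0.0 (shut) to 1.0 (fully open).
- ctrl.get_grip_force(): force on a finger pad.
Only numpy, scipy, OpenCV 4.12 (cv2) and the standard library are available. Lean on these libraries where they do the work, as an engineer would, in place of code of your own. Each camera call takes 0.05 s, during which the arm holds its last target. There are 200 camera calls.

### The job

Put the glass spice jar away: pull the little cupboard's door open past its roller catch until it is wide open, stand the jar upright in the rack on the inside of the door and let go of it, then push the door shut until the catch snaps home. Set the glass jar down gently and do not slam the door, drop the jar or tip it over; leave the saucer, the clip, the bamboo basket and the upturned pot where they are.

Things in the scene. Friction and masses are not known exactly. Their poses are not given: they have to be found in the camera images.
- cupboard: Low plywood cupboard, fixed, 210 mm wide, 200 deep, 165 high, roof of five aluminium slats. Origin: centre of its underside. Its -x axis points out through the door front (front plane 100 mm from the origin), roughly to the robot's right; the hinge is at its -y side (105 mm from the origin), away from the robot, the door's free edge at its +y side, near the robot.
- door (a joint): Door angle, rad: 0 shut, grows as it opens (counter-clockwise from above), stop at 1.7. Starts shut and caught. Pulling it through the catch takes about 8 N at the handle; beyond 0.16 it swings easily, slightly damped, and stays where left. Closing, the roller resists from about 0.13 to 0.06 (about 10 N), then snaps in and draws the door to 0.
- door_hinge (a point): Point on the door's upright hinge axis, 135 mm above the surface. Axes turn with the door: +y from the hinge to the free edge, -x out of the outer face, +x out of the inner face, z up. The inner face is at x = 0, the outer at x = -15 mm; the wooden door is 209 mm wide and reaches from 5 to 160 mm above the surface.
- door_handle (a point): Centre of the steel bow handle's round bar (12 mm thick, 84 mm clear between its legs), level along the door, 135 mm above the surface. In the hinge point's frame: x = -55, y = 140 mm. The bar's centre is 40 mm off the door's outer face (34 mm clear gap). Axes as for the hinge point. It can be pinched from above across the bar.
- rack (a point): Centre of the floor of the aluminium rack on the door's inner face, 30 mm above the surface, moving with the door; axes as for the hinge point, where it is at x = 35, y = 105 mm. Open at the top; inside 70 mm deep (x) and 120 long (y); walls 4 mm thick, 38 high, the door behind. Inside the cupboard while the door is shut.
- jar: Glass spice jar with a steel screw-top lid, standing upright, 56 mm diameter, 110 mm high (lid: the top 24 mm, 55 mm diameter), about 0.2 kg. Origin: centre of its underside, z up.
- saucer: Bystander: white ceramic saucer 140 mm across, 20 mm high. Origin: centre of its underside.
- clip: Bystander: green plastic clothes-hanger clip with a steel spring, 120 mm long along its x, 30 mm wide, 22 mm high. Origin: centre of its underside.
- basket: Bystander: round bamboo basket with its lid on, 152 mm across, 85 mm high, standing on the cupboard's roof. Origin: centre of its underside.
- pot: Bystander: upturned steel steamer pot, 190 mm across the rim, 240 mm over its handles, 106 mm high. Origin: centre of its underside.
There are look-alikes about, which are no part of the job. There is more than one size of the jar; the job needs the middle-sized.

How it is judged:
On the way, in this order (a step that is already met when the one before it is completed fails the run):
1. the door has been pulled open past the catch, to more than 0.8 rad (value of joint door above 0.8 rad), for 0.1 s.
2. the jar stands upright in the rack of the open door (more than 0.5 rad), let go (z of jar in the frame of rack between -0.006 and 0.008 m and x of jar in the frame of rack between -0.012 and 0.012 m and y of jar in the frame of rack between -0.038 and 0.038 m and angle between jar's own z axis and vertical below 0.12 rad and value of joint door above 0.5 rad and contact force between the fingers and jar below 0.1 N and linear speed of jar below 0.05 m/s), for 0.2 s.
At the end, for the whole second after the job is handed in: The door is shut and held by its catch (under 0.03 rad), and the jar stands at rest upright (within 0.12 rad) on the floor of the door's rack (z of jar in the frame of rack between -0.006 and 0.008 m and x of jar in the frame of rack between -0.012 and 0.012 m and y of jar in the frame of rack between -0.038 and 0.038 m and angle between jar's own z axis and vertical below 0.12 rad and value of joint door below 0.03 rad and linear speed of jar below 0.02 m/s); the robot touches nothing.
It fails at once if the door is slammed: it closes faster than 8 rad/s (velocity of joint door below -8 rad/s).
It fails at once if the jar is tipped by more than 0.6 rad (angle between jar's own z axis and vertical above 0.6 rad).
It fails at once if the jar is dropped or thrown: it moves faster than 0.7 m/s out of the fingers (linear speed of jar above 0.7 m/s and contact force between the fingers and jar below 0.1 N).
It fails at once if the saucer, clip, basket or pot is moved by more than 25 mm (distance of any of saucer, clip, basket, pot from where it was at the start of the episode above 0.025 m).
It also fails if it takes over 67 s, if anything falls off the work surface, if the arm or the gripper's body presses on something with over 40 N, if the wrist force passes 120 N, or if a joint passes its speed limit or range.

## Working session

There is one attempt and no reset: what is moved stays moved. The work goes in short steps, each a Python script; the robot and the scene stay as the last script left them, time stands still between calls to the robot, and variables do not carry over. Pictures are saved under pics/ and viewed, at most 10 in all, crops included, and the job is handed in when it is done.

```bash
mkdir -p pics; ls
python3 - <<'E'
from station import ctrl
import cv2,numpy as np
for n in("scene","top"):
    f=ctrl.grab_frame(n); cv2.imwrite(f"pics/{n}0.png",f["img"][:,:,::-1]); np.savez(f"pics/{n}0.npz",**f)
    print(n,f["K"].tolist(),(-f["R"].T@f["t"]).round(3), f["R"].round(3).tolist())
print(ctrl.hold_point_z,ctrl.get_orientation().round(3).tolist(),ctrl.get_time())
E
```

```text
pics
scene [[464.7721398109909, 0.0, 320.1458407061028], [0.0, 464.7721398109909, 242.77131545404808], [0.0, 0.0, 1.0]] [1.08  0.134 1.02 ] [[-0.279, 0.96, -0.01], [0.819, 0.233, -0.524], [-0.501, -0.154, -0.852]]
top [[479.85294576743286, 0.0, 317.33434155317605], [0.0, 479.85294576743286, 239.76298742697426], [0.0, 0.0, 1.0]] [ 0.422 -0.041  1.074] [[-0.011, -1.0, -0.015], [-0.99, 0.013, -0.14], [0.14, 0.013, -0.99]]
0.0187 [[-0.901, 0.435, -0.001], [0.435, 0.901, -0.001], [0.0, -0.002, -1.0]] 0.1
```

View pics/scene0.png

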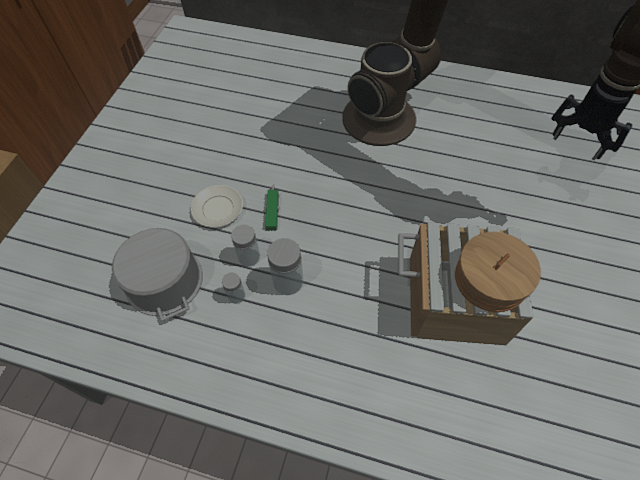

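View pics/top0.png

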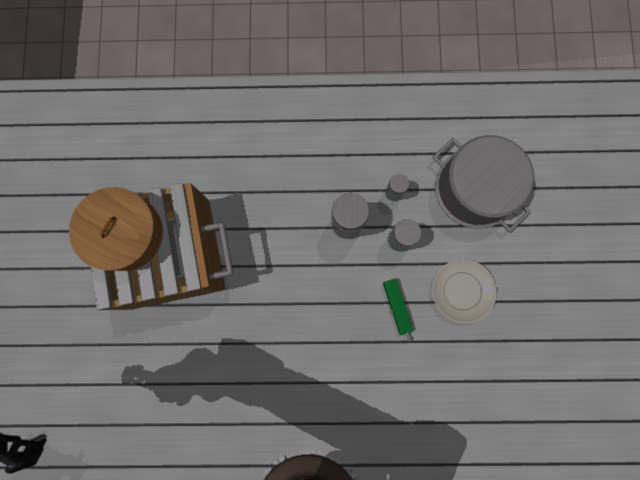

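The top view has three jars: large (350,212), small (399,185) and middle (407,233). Middle-sized is the one at (407,233), which is (244,238) in the scene view. The handle bar is at about (225,250). I'll confirm with one enlarged crop that also shows the handle.

```bash
cat > h.py <<'E'
import numpy as np,cv2
def load(n): return dict(np.load(f"pics/{n}.npz"))
def ray(f,u,v,z):
    c=-f["R"].T@f["t"]; d=f["R"].T@np.linalg.solve(f["K"],[u,v,1.]); return c+d*(z-c[2])/d[2]
def proj(f,X):
    p=f["K"]@(f["R"]@np.asarray(X)+f["t"]); return p[:2]/p[2]
E
python3 - <<'E'
from h import *
f=load("top0");g=load("scene0")
im=f["img"][150:330,180:440,::-1]; cv2.imwrite("pics/c1.png",cv2.resize(im,None,fx=3,fy=3,interpolation=cv2.INTER_CUBIC))
im=g["img"][210:350,210:530,::-1]; cv2.imwrite("pics/c2.png",cv2.resize(im,None,fx=2.5,fy=2.5,interpolation=cv2.INTER_CUBIC))
for n,u,v,z in(("mid",407,233,.11),("big",350,212,.13),("small",399,185,.08),("hA",221,226,.135),("hB",229,274,.135)): print(n,ray(f,u,v,z).round(4))
print(ray(g,244,233,.11).round(4))
E
```

```text
mid [ 0.569  -0.2107  0.11  ]
big [ 0.61   -0.0951  0.13  ]
small [ 0.6768 -0.203   0.08  ]
hA [0.5843 0.1622 0.135 ]
hB [0.4886 0.1448 0.135 ]
[ 0.5679 -0.2083  0.11  ]
```

View pics/c1.png

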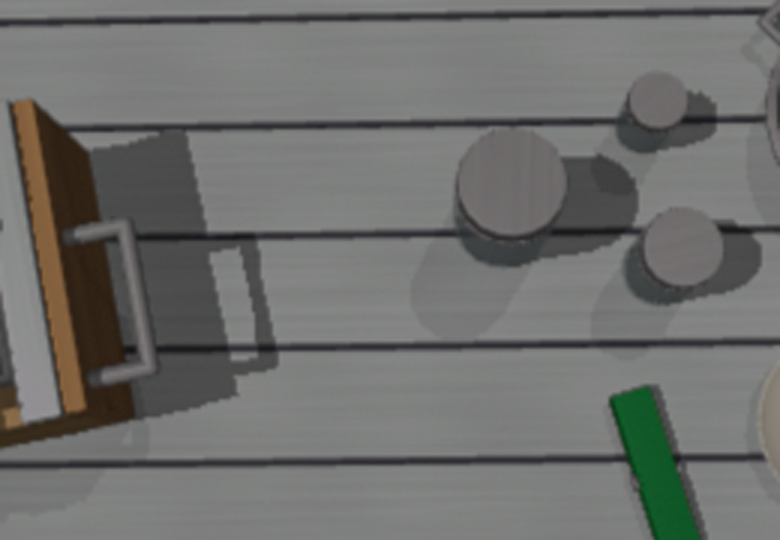

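View pics/c2.png

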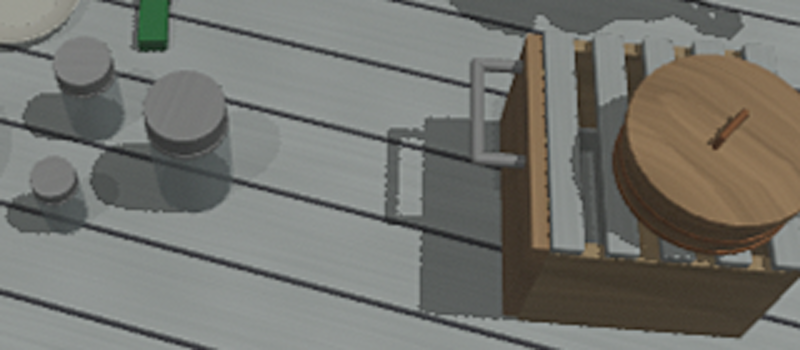

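The crops confirm it: the middle-sized jar's lid is at crop pixel (683,247), about 53 mm across, with a larger and a smaller jar beside it. The handle bar runs from (127,228) to (149,368) in the top crop. Door top edges run (33,100)–(87,408).

Run:
```python
from h import *
f=load("top0");g=load("scene0")
T=lambda a,b,z:ray(f,(a+.5)/3+180-.5,(b+.5)/3+150-.5,z)
S=lambda a,b,z:ray(g,(a+.5)/2.5+210-.5,(b+.5)/2.5+210-.5,z)
# lids by mask-free circle measurements
print("jar",T(683,247,.11).round(4),S(84,58,.11).round(4))
P={"bar far":(T(127,228,.141),S(478,160,.141)),"bar near":(T(149,368,.141),S(476,63,.141)),
"outer far":(T(33,100,.16),S(534,248,.16)),"outer near":(T(87,408,.16),S(530,38,.16)),"inner far":(T(12,103,.16),S(549,248,.16)),"inner near":(T(62,416,.16),S(541,35,.16))}
for k,(a,b) in P.items(): print(k,a.round(4),b.round(4))
for a,b in(("bar far","bar near"),("outer far","outer near"),("inner far","inner near")):
    for i in(0,1):
        d=P[b][i]-P[a][i]; print(a,i,np.linalg.norm(d).round(4),np.degrees(np.arctan2(d[1],d[0])).round(2),((P[b][i]+P[a][i])/2).round(4))
```

```text
jar [ 0.571  -0.2115  0.11  ] [ 0.5681 -0.21    0.11  ]
bar far [0.5839 0.1589 0.141 ] [0.5906 0.1625 0.141 ]
bar near [0.4914 0.143  0.141 ] [0.4946 0.142  0.141 ]
outer far [0.6664 0.2179 0.16  ] [0.6669 0.2198 0.16  ]
outer near [0.4651 0.1784 0.16  ] [0.4683 0.1828 0.16  ]
inner far [0.6646 0.2316 0.16  ] [0.6636 0.2313 0.16  ]
inner near [0.4602 0.1942 0.16  ] [0.4624 0.1916 0.16  ]
bar far 0 0.0938 -170.27 [0.5377 0.151  0.141 ]
bar far 1 0.0982 -167.96 [0.5426 0.1522 0.141 ]
outer far 0 0.2052 -168.89 [0.5658 0.1981 0.16  ]
outer far 1 0.202 -169.43 [0.5676 0.2013 0.16  ]
inner far 0 0.2078 -169.61 [0.5624 0.2129 0.16  ]
inner far 1 0.205 -168.84 [0.563  0.2114 0.16  ]
```

```bash
cat >> h.py <<'E'
H=np.array([.666,.232]); A0=np.radians(-169.2)
def axes(th):
    a=A0+th; ey=np.array([np.cos(a),np.sin(a)]); return np.array([ey[1],-ey[0]]),ey
def pt(th,x,y):
    ex,ey=axes(th); return H+x*ex+y*ey
def ori(d):  # fingers close along horizontal direction d, tool down
    y=np.array([d[0],d[1],0]); y/=np.linalg.norm(y); z=np.array([0,0,-1.]); return np.column_stack([np.cross(y,z),y,z])
def hpose(th,s,z=.1165): return [*pt(th,-.055,.140),z],ori(s*axes(th)[0])
E
python3 - <<'E'
from h import *
from station import ctrl
r=lambda q:None if q is None else q.round(2).tolist()
for s in(1,-1):
    for th in(0,.4,.8,1.2,1.3): print(s,th,r(ctrl.solve_ik(*hpose(th,s))),r(ctrl.solve_ik(*hpose(th,s,.25))))
    for d in([.7,-.7],): print("pick",[r(ctrl.solve_ik([.5695,-.211,z],ori(s*np.array(d)))) for z in(.0763,.25)])
    print("place",[r(ctrl.solve_ik([*pt(1.2,.035,.105),z],ori(s*axes(1.2)[1]))) for z in(.106,.25)])
E
```

```text
1 0 [0.27, 0.21, -0.19, 1.17, 0.0, 0.09] [0.27, 0.19, 0.08, 1.46, 0.0, 0.09]
1 0.4 [0.18, 0.27, -0.11, 1.19, 0.0, -0.4] [0.18, 0.25, 0.16, 1.47, 0.0, -0.4]
1 0.8 [0.13, 0.36, 0.01, 1.22, 0.0, -0.86] [0.13, 0.36, 0.3, 1.51, 0.0, -0.86]
1 1.2 [0.12, 0.48, 0.18, 1.28, 0.0, -1.27] [0.12, 0.49, 0.49, 1.57, 0.0, -1.27]
1 1.3 [0.12, 0.51, 0.23, 1.29, 0.0, -1.37] [0.12, 0.52, 0.55, 1.59, 0.0, -1.37]
pick [[-0.35, 0.32, -0.14, 1.11, 0.0, 2.0], [-0.35, 0.29, 0.2, 1.48, 0.0, 2.0]]
place [[0.22, 0.34, -0.04, 1.19, 0.0, -2.74], [0.22, 0.33, 0.26, 1.5, 0.0, -2.74]]
-1 0 [0.27, 0.21, -0.19, 1.17, 0.0, -3.06] [0.27, 0.19, 0.08, 1.46, 0.0, -3.06]
-1 0.4 [0.18, 0.27, -0.11, 1.19, 0.0, 2.74] [0.18, 0.25, 0.16, 1.47, 0.0, 2.74]
-1 0.8 [0.13, 0.36, 0.01, 1.22, 0.0, 2.29] [0.13, 0.36, 0.3, 1.51, 0.0, 2.29]
-1 1.2 [0.12, 0.48, 0.18, 1.28, 0.0, 1.87] [0.12, 0.49, 0.49, 1.57, 0.0, 1.87]
-1 1.3 [0.12, 0.51, 0.23, 1.29, 0.0, 1.78] [0.12, 0.52, 0.55, 1.59, 0.0, 1.78]
pick [[-0.35, 0.32, -0.14, 1.11, 0.0, -1.14], [-0.35, 0.29, 0.2, 1.48, 0.0, -1.14]]
place [[0.22, 0.34, -0.04, 1.19, 0.0, 0.4], [0.22, 0.33, 0.26, 1.5, 0.0, 0.4]]
```

Run:
```python
from h import *
from station import ctrl
ctrl.line_to([.228,.473,.38],feed=.3)
ctrl.set_gripper(.38,40)
ctrl.goto(*hpose(0,1,.38))
ctrl.line_to(*hpose(0,1,.2),feed=.25)
print("hit",ctrl.line_to(*hpose(0,1),feed=.08,contact_N=6),ctrl.get_tool_pos(),ctrl.get_time())
f=ctrl.grab_frame("scene"); cv2.imwrite("pics/s1.png",cv2.resize(f["img"][130:350,300:600,::-1],None,fx=2.5,fy=2.5))
```

```text
hit False [0.53918205 0.15186112 0.11712449] 5.0
```

View pics/s1.png

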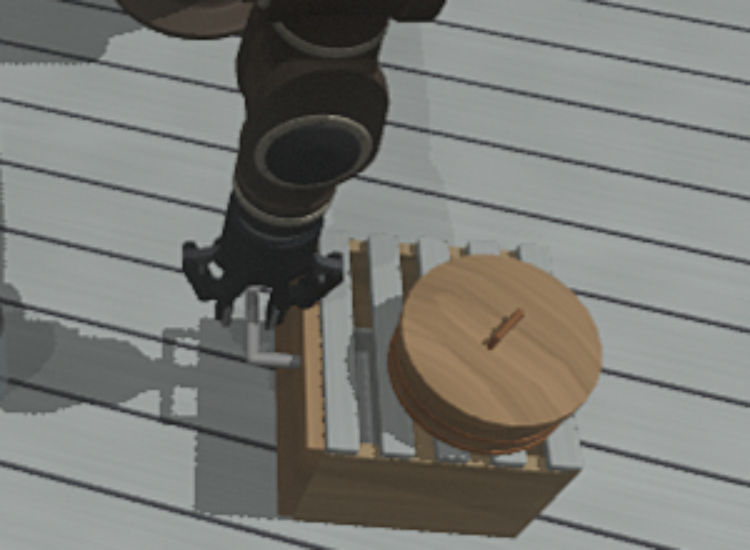

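The fingers straddle the bar (crop (250,310)), one finger inside the gap and clear of the basket. Next I grip and swing the door open.

Run:
```python
from h import *
from station import ctrl
ctrl.set_gripper(0,50)
print("gap",ctrl.get_finger_gap(),ctrl.get_grip_force(),ctrl.get_contact_force().round(1))
for th in np.r_[.06,.12,.18,.24,np.arange(.35,1.26,.1)]:
    ctrl.line_to(*hpose(th,1),feed=.06 if th<.3 else .12)
    print(round(th,2),ctrl.get_contact_force().round(1),round(ctrl.get_finger_gap(),3))
print(ctrl.get_tool_pos(),ctrl.get_time())
ctrl.set_gripper(.38); print(ctrl.line_to(hpose(1.25,1,.26)[0],feed=.15),ctrl.get_time())
ctrl.goto([.5,-.05,.32],ori([-.7,.7]))
for n in("top","scene"):
    f=ctrl.grab_frame(n); np.savez(f"pics/{n}2.npz",**f); cv2.imwrite(f"pics/{n}2.png",f["img"][:,:,::-1])
print(ctrl.get_time())
```

```text
gap 0.12128703261557969 48.58477592468262 [-0.6  6.4  1.9]
0.06 [4.8 0.5 0.8] 0.12
0.12 [3.7 4.  1. ] 0.12
0.18 [3.7 4.8 1.1] 0.121
0.24 [4.3 5.1 1.5] 0.118
0.35 [3.6 5.6 1.5] 0.117
0.45 [3.3 7.2 0.9] 0.121
0.55 [3.  7.8 2.4] 0.122
0.65 [2.8 8.5 1.6] 0.118
0.75 [1.8 8.3 3. ] 0.119
0.85 [1.6 8.9 3.5] 0.121
0.95 [0.9 9.4 4.9] 0.119
1.05 [-0.6  9.   3.2] 0.12
1.15 [-0.3  8.2  4.4] 0.116
1.25 [-1.3  8.   3.9] 0.119
[0.70204664 0.0887398  0.11722831] 9.3417
False 10.7917
11.875
```

View pics/top2.png

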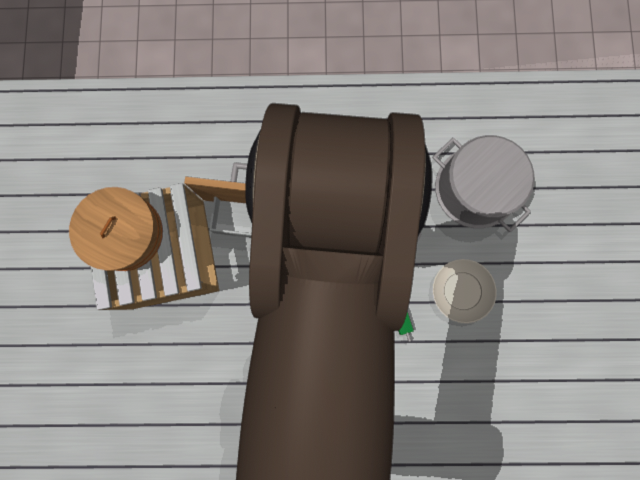

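The door is open, with its top edge running (187,183)→(246,192+). The rack is at about (232,210), partly under the arm. Now the jar.

Run:
```python
from h import *
from station import ctrl
J=[.5695,-.2108]; O=ori([-.7,.7])
ctrl.set_gripper(1.0,25)
ctrl.goto([*J,.22],O)
print(ctrl.line_to([*J,.0763],feed=.1,contact_N=5),ctrl.get_tool_pos())
ctrl.set_gripper(0,30)
print("gap",ctrl.get_finger_gap()*85,ctrl.get_grip_force(),ctrl.get_contact_force().round(1))
ctrl.line_to([*J,.25],feed=.12)
print("gap",ctrl.get_finger_gap()*85,ctrl.get_grip_force(),ctrl.get_contact_force().round(1),ctrl.get_time())
for n in("top","scene"):
    f=ctrl.grab_frame(n); np.savez(f"pics/{n}3.npz",**f)
    im=f["img"][130:330,60:360] if n=="top" else f["img"][180:380,200:500]
    cv2.imwrite(f"pics/{n}3.png",cv2.resize(im[:,:,::-1],None,fx=2.5,fy=2.5,interpolation=cv2.INTER_CUBIC))
```

```text
False [ 0.56993536 -0.21095134  0.07701392]
gap 54.214035914547935 32.47060641646385 [-0.6  0.4  3.8]
gap 54.460240144016524 32.126520574092865 [ 0.1  0.1 -1.8] 16.8417
```

View pics/top3.png

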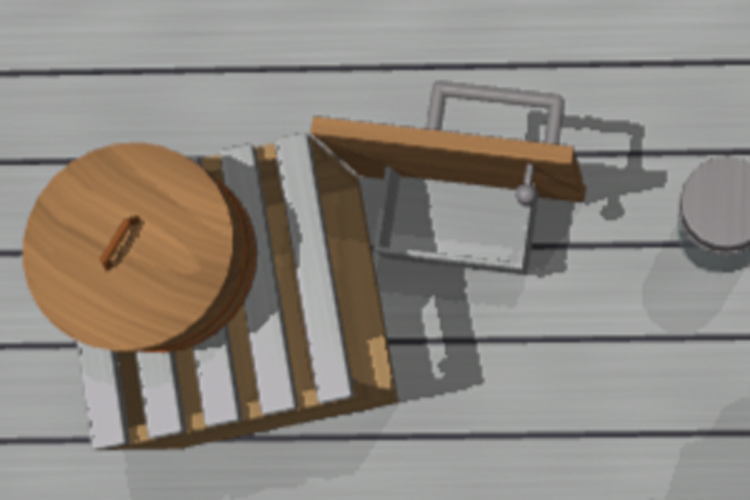

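View pics/scene3.png

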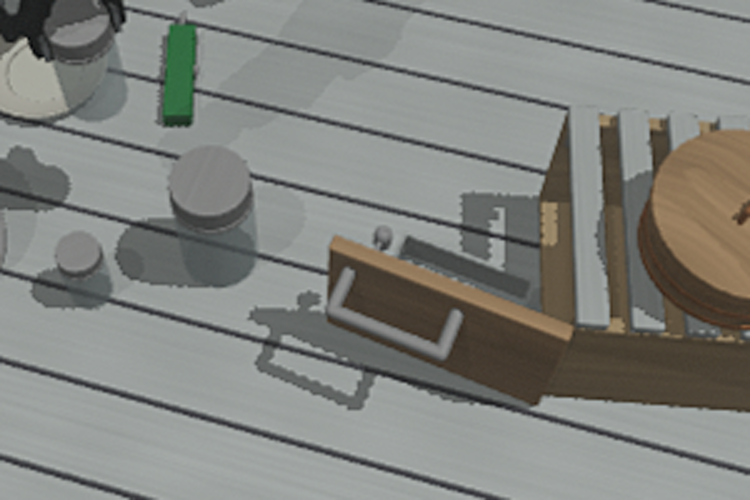

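The top view shows the open rack at crop (455,215), its rim corners at about (380,250) and (525,270). The roller post on the inner face is at (526,193) in the top view and (382,237) in the scene view. I'll measure the door angle and the roller position.

Run:
```python
from h import *
f=load("top3");g=load("scene3")
tp=lambda a,b:((a+.5)/2.5+59.5,(b+.5)/2.5+129.5)
sp=lambda a,b:((a+.5)/2.5+199.5,(b+.5)/2.5+179.5)
P=lambda c:c["K"]@np.c_[c["R"],c["t"]]
def tri(a,b):
    X=cv2.triangulatePoints(P(f),P(g),np.array(tp(*a)),np.array(sp(*b))).ravel(); return X[:3]/X[3]
T=lambda a,b,z:ray(f,*tp(a,b),z)
def ang(a,b):
    d=b-a; return (np.arctan2(d[1],d[0])-A0)%(2*np.pi)
oh,of=T(313,117,.16),T(573,147,.16); print("outer edge",oh,of,ang(oh,of),np.linalg.norm(of-oh))
ih,if_=T(312,133,.16),T(573,163,.16); print("inner",ih,if_,ang(ih,if_))
ra,rb=T(379,251,.068),T(526,271,.068); print("rim",ra,rb,ang(ra,rb),np.linalg.norm(rb-ra))
ha,hb=T(437,87,.141),T(558,99,.141);hm=(ha+hb)/2; print("handle",hm,ang(ha,hb))
for th in(1.25,ang(oh,of)):
    ex,ey=axes(th)
    loc=lambda X:((X[:2]-H)@np.array([ex,ey]).T).round(4)
    ro=tri((526,193),(382,237))
    print(th,"roller",ro.round(3),loc(ro),"handle",loc(hm),"rim",loc(ra),loc(rb),"oh",loc(oh),loc(of),"inner",loc(ih),loc(if_))
```

```text
outer edge [0.67974972 0.22962191 0.16      ] [0.65245468 0.02489516 0.16      ] 1.2497581656242012 0.20653827418561643
inner [0.66682263 0.23005796 0.16      ] [0.63965579 0.02493507 0.16      ] 1.2506253256835997
rim [0.58734919 0.19725509 0.068     ] [0.56844048 0.07181133 0.068     ] 1.2326924828358234 0.12686085650009804
handle [0.70268571 0.0869497  0.141     ] 1.2649709530090287
1.25 roller [0.62  0.064 0.141] [0.023  0.1727] handle [-0.0555  0.1389] rim [0.0734 0.0448] [0.0756 0.1717] oh [-0.0139  0.0005] [-0.0139  0.2071] inner [-0.0011  0.0018] [-0.0012  0.2087]
1.2497581656242012 roller [0.62  0.064 0.141] [0.0229 0.1727] handle [-0.0555  0.1389] rim [0.0734 0.0448] [0.0755 0.1717] oh [-0.0139  0.0005] [-0.0139  0.2071] inner [-0.0011  0.0018] [-0.0013  0.2087]
```

Run:
```python
from h import *
from station import ctrl
th=1.25; p=pt(th,.036,.100); O=ori(-axes(th)[1])
ctrl.line_to([.5695,-.2108,.29],feed=.15)
ctrl.goto([*p,.29],O)
ctrl.line_to([*p,.125],feed=.1)
print(ctrl.line_to([*p,.098],feed=.02,contact_N=3),ctrl.get_tool_pos(),p,ctrl.get_contact_force().round(1))
ctrl.set_gripper(.8,20); ctrl.sleep(.2)
print(ctrl.get_finger_gap(),ctrl.get_grip_force())
ctrl.line_to([*p,.29],feed=.12)
ctrl.goto(*hpose(th,1,.32)) if 0 else ctrl.goto([.45,-.2,.32],O)
print(ctrl.get_time())
f=ctrl.grab_frame("top"); np.savez("pics/top4.npz",**f); cv2.imwrite("pics/top4.png",cv2.resize(f["img"][130:330,60:360,::-1],None,fx=2.5,fy=2.5,interpolation=cv2.INTER_CUBIC))
f=ctrl.grab_frame("scene"); np.savez("pics/scene4.npz",**f)
```

```text
True [0.6171895  0.13756365 0.10687856] [0.61712309 0.13762284] [-0.1 -0.8  4.9]
0.804966332058492 0.0
24.9667
```

View pics/top4.png

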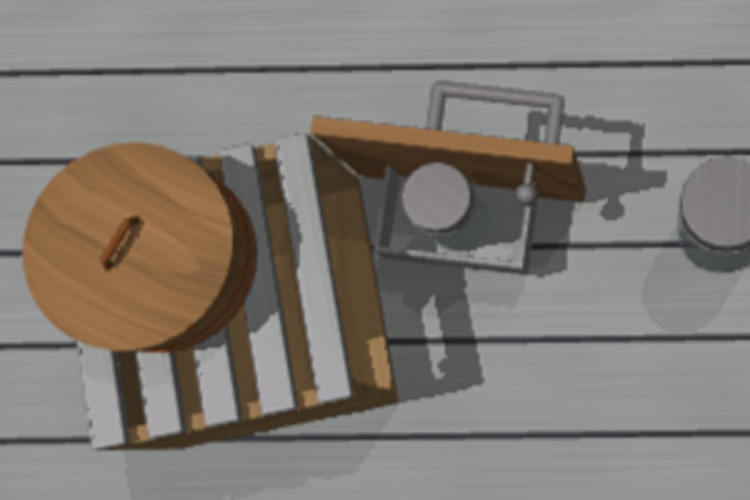

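The jar stands upright in the rack, lid at crop (436,197), and the door hasn't moved. I'll check its position in the rack frame, then take the handle again and close slowly.

Run:
```python
from h import *
from station import ctrl
f=load("top4"); X=ray(f,(436.5)/2.5+59.5,(197.5)/2.5+129.5,.14); d=X[:2]-H; print("jar in rack",[(d@a-o).round(4) for a,o in zip(axes(1.25),(.035,.105))])
th=1.25
ctrl.set_gripper(.38,40)
ctrl.goto(*hpose(th,1,.32))
ctrl.line_to(*hpose(th,1,.19),feed=.2)
hit=ctrl.line_to(*hpose(th,1),feed=.08,contact_N=6); print("hit",hit,ctrl.get_tool_pos())
if hit: raise SystemExit
ctrl.set_gripper(0,50); print("gap",ctrl.get_finger_gap())
for th in np.r_[np.arange(1.15,.2,-.1),.15,.12,.09,.06,.03,0,-.01]:
    ctrl.line_to(*hpose(th,1),feed=.08 if th>.2 else .04)
    if th<.4: print(round(th,2),ctrl.get_contact_force().round(1))
ctrl.sleep(.3)
print(ctrl.get_tool_pos(),hpose(0,1)[0],ctrl.get_contact_force().round(1),ctrl.get_time())
ctrl.set_gripper(.38); ctrl.line_to(hpose(0,1,.3)[0],feed=.15)
ctrl.goto([.35,-.2,.35],ori([0,1]))
for n in("top","scene"):
    f=ctrl.grab_frame(n); np.savez(f"pics/{n}5.npz",**f)
    im=f["img"][130:330,60:360] if n=="top" else f["img"][180:380,300:600]
    cv2.imwrite(f"pics/{n}5.png",cv2.resize(im[:,:,::-1],(600,400)))
a,b=[cv2.imread(f"pics/{n}5.png") for n in("top","scene")]
cv2.imwrite("pics/end.png",cv2.resize(np.vstack([a,b]),(450,600)))
print(ctrl.get_time())
```

```text
jar in rack [np.float64(-0.0005), np.float64(-0.0031)]
hit True [0.70161433 0.08594029 0.11606308]
```

The stop came right at the target height, so it was only settling force. I'll continue.

Run:
```python
from h import *
from station import ctrl
print(ctrl.get_contact_force().round(1))
ctrl.set_gripper(0,50); print("gap",ctrl.get_finger_gap(),ctrl.get_contact_force().round(1))
if abs(ctrl.get_finger_gap()-.12)>.02: raise SystemExit
for th in np.r_[np.arange(1.15,.2,-.1),.15,.12,.09,.06,.03,0,-.01]:
    ctrl.line_to(*hpose(th,1),feed=.08 if th>.2 else .04)
    if th<.4: print(round(th,2),ctrl.get_contact_force().round(1))
ctrl.sleep(.3)
print(ctrl.get_tool_pos(),hpose(0,1)[0],ctrl.get_contact_force().round(1),ctrl.get_time())
ctrl.set_gripper(.38); ctrl.line_to(hpose(0,1,.3)[0],feed=.15)
ctrl.goto([.35,-.2,.35],ori([0,1]))
for n in("top","scene"):
    f=ctrl.grab_frame(n); np.savez(f"pics/{n}5.npz",**f)
    im=f["img"][130:330,60:360] if n=="top" else f["img"][180:380,300:600]
    cv2.imwrite(f"pics/{n}5.png",cv2.resize(im[:,:,::-1],(450,300)))
cv2.imwrite("pics/end.png",np.vstack([cv2.imread(f"pics/{n}5.png") for n in("top","scene")]))
print(ctrl.get_time())
```

```text
[-0.6 -1.1  3.7]
gap 0.11858164599254896 [-0.4 -0.9  4.5]
0.35 [ -2.3   0.8 -25.5]
0.25 [ -3.8  -0.6 -26. ]
0.15 [ -3.8   0.4 -24. ]
0.12 [ -4.4   0.5 -25.3]
0.09 [ -1.8  -5.  -27.1]
0.06 [ -3.9  -3.3 -25.3]
0.03 [ -6.8   2.9 -24.2]
0.0 [ -8.4   4.3 -23.3]
-0.01 [ -8.3   4.3 -23.9]
[0.53577708 0.15342695 0.11509034] [np.float64(0.5387857572001985), np.float64(0.15174081716792062), 0.1165] [ -8.8   4.2 -24.1] 34.7583Traceback (most recent call last):
  File "<stdin>", line 12, in <module>
  File "h.py", line 13, in ori
    y=np.array([d[0],d[1],0]); y/=np.linalg.norm(y); z=np.array([0,0,-1.]); return np.column_stack([np.cross(y,z),y,z])
                               ^^^^^^^^^^^^^^^^^^^^
numpy._core._exceptions._UFuncOutputCastingError: Cannot cast ufunc 'divide' output from dtype('float64') to dtype('int64') with casting rule 'same_kind'
```

Run:
```python
from h import *
from station import ctrl
print(ctrl.get_tool_pos(),ctrl.get_contact_force().round(1))
ctrl.goto([.35,-.2,.35],ori([0.,1.]))
for n in("top","scene"):
    f=ctrl.grab_frame(n); np.savez(f"pics/{n}5.npz",**f)
    im=f["img"][130:330,60:360] if n=="top" else f["img"][180:380,300:600]
    cv2.imwrite(f"pics/{n}5.png",cv2.resize(im[:,:,::-1],(450,300),interpolation=cv2.INTER_CUBIC))
    o=load(n+"0")["img"].astype(int); print(n,np.abs(o-f["img"])[170:310,60:240].max(2).__gt__(40).sum() if n=="top" else np.abs(o-f["img"])[210:350,380:545].max(2).__gt__(40).sum())
cv2.imwrite("pics/end.png",np.vstack([cv2.imread(f"pics/{n}5.png") for n in("top","scene")]))
print(ctrl.get_time())
```

```text
[0.5385318  0.15165981 0.29914528] [ 0.3 -0.2 -0.4]
top 0
scene 1075
38.0667
```

View pics/end.png

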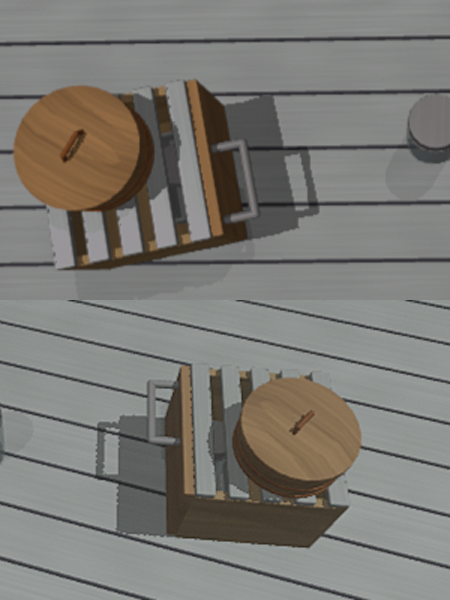

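The door is shut: the top view of cupboard and handle (handle at about (245,180)) matches the first picture, and the basket hasn't moved. The pixel differences in the scene view look like the arm's shadow having moved. Handing in.

```bash
python3 -c "
from station import ctrl
ctrl.sleep(.3); print(ctrl.hand_in())"
```

```text
the job is handed in; nothing more can be done
None
```

I put the middle-sized jar upright in the door rack and shut the door, then handed the job in at about 38 s. No verdict came back; the last pictures show the door shut, but the jar can't be seen clearly behind it, so its final position there is not confirmed.

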